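# Stack the spacer and top disc of a pressing die in its assembly jig

### The job

The die body already stands in the pocket between the four posts of the assembly jig. Finish the stack: set the wide spacer ring (as wide as the body, not the narrow ring) flat on the die body between the posts and let go, then set the top disc on the spacer with its knob upward, so that both lie square and centred in the pocket, and leave them there.

Things in the scene. Friction and masses are not known exactly. Their poses are not given: they have to be found in the camera images.
- jig: Fixed jig: aluminium plate 96 (x) by 84 (y) by 12 mm with four steel posts 12 mm thick at x = +-22, y = +-30 mm, tops 80 mm above its underside, the last 12 mm tapered. The pocket between the posts, at the plate's centre, takes 50 mm round parts with about 6 mm play. The wide (48 mm) openings for fingers face +-x of the jig, those along +-y are 32 mm. Origin: centre of its underside, on the worktop; z up.
- die_body_centre (a point): Centre (half-way up) of the die body, a steel cylinder, 50 mm across, 30 mm high, with a 16 mm bore, standing loose in the jig's pocket on the plate, so its top is 42 mm above the worktop. z along its axis.
- spacer_centre (a point): Centre (half-way up) of the spacer: plain white plastic ring, 50 mm across, 30 mm high, 26 mm hole, lying flat on the worktop; either face may be up. A narrow white ring (32 mm across, 30 mm high), not part of the job, also lies about. z along its axis. Seated on the body its centre is 57 mm above the worktop.
- top_disc_centre (a point): Centre (half-way up) of the top disc: steel disc 50 mm across and 14 mm thick with a round knob 20 mm across and 30 mm tall upright on its middle, 44 mm high in all, standing on the worktop knob up. This point is inside the knob, 22 mm above the underside; z points up through the knob. Seated on the spacer this point is 94 mm above the worktop.
Things that resemble listed ones, but are neither listed nor needed, are in the scene too. Leave any green or red look-alike of the part that bears spacer_centre alone.

How it is judged:
On the way, in this order (a step that is already met when the one before it is completed fails the run):
1. the spacer lies flat on the die body in the jig's pocket, released (horizontal distance between each of die_body_centre, spacer_centre and jig below 0.012 m and z of die_body_centre in the frame of jig between 0.023 and 0.031 m and angle between the z axis of each of die_body_centre, spacer_centre and the z axis of jig, either way round below 0.17 rad and z of spacer_centre in the frame of jig between 0.053 and 0.061 m and contact force between the fingers and spacer below 0.05 N), for 0.2 s.
2. the top disc lies flat on the spacer in the pocket, knob up, released (horizontal distance between each of die_body_centre, spacer_centre, top_disc_centre and jig below 0.012 m and z of die_body_centre in the frame of jig between 0.023 and 0.031 m and angle between the z axis of each of die_body_centre, spacer_centre and the z axis of jig, either way round below 0.17 rad and z of spacer_centre in the frame of jig between 0.053 and 0.061 m and z of top_disc_centre in the frame of jig between 0.09 and 0.098 m and angle between top_disc_centre's own z axis and vertical below 0.17 rad and contact force between the fingers and top_disc below 0.05 N), for 0.2 s.
At the end, for the whole second after the job is handed in: The die body, spacer and top disc lie on one another in the jig's pocket in that order, each centred within 12 mm of the pocket's middle, within 4 mm of its seated height and within 10 degrees of square, the disc's knob up, all released and at rest (all of step 2 and contact force between the fingers and spacer below 0.05 N and linear speed of each of die_body, spacer, top_disc below 0.02 m/s); the robot touches nothing.
It also fails if it takes over 56 s, if anything falls off the work surface, if the arm or the gripper's body presses on something with over 40 N, if the wrist force passes 120 N, or if a joint passes its speed limit or range.

### The arm

A 6-joint arm with a two-finger parallel gripper is mounted at the origin on a cart in front of the work surface, level with it; the furniture and walls round the work are solid. World frame = base frame: x ahead of the robot, y to its left, z up, the work surface at z = 0. Lengths are in m, angles in rad, forces in N, time in s.
With the tool pointing down it reaches from about 0.275 to 0.75 m from the base axis. Payload 10.2 kg.
Tool frame: the origin (TCP) lies midway between the tips of the shut fingers; the grasp point (between the pads) lies tcp_to_grasp behind it (tcp_to_grasp is the distance from the TCP to the grasp point, in m); z points along the fingers, y is the line along which they close (so a half turn about z gives the same grasp; the last joint's range is limited). The gripper opens to 85 mm and grips with 20 to 120 N. Pads are 22 mm wide; open, the fingers measure 114 mm over their backs; the gripper's body (76 mm by 85 mm) begins 54 mm behind the grasp point. The pads swing forward as they close: fully open they stand 13 mm farther back than shut.
Start: joints at [-1.452, 0.313, 1.498, -0, 1.331, -0.223], TCP at [0.176, -0.495, 0.231] pointing down, gripper open.
Joint ranges: [-2.94, 2.94], [-0.97, 2.17], [0.19, 2.56], [-1.23, 4.37], [0.02, 3.11], [-2.88, 2.88]. Speed limits (rad/s): [2.39, 2.39, 3.01, 3.14, 3.14, 3.14].

### API

Orientations are given as a unit quaternion [x, y, z, w].
In Python, from cell import observe, camera, calibration, close_job, search_frame, silhouettes, tcp_to_grasp gives the robot as it stands.
- The arm moves only by the tool step_arm, never from a script. Its argument "series" is one flat list of numbers, 7 for each row, row after row: the shift along the tool's x, y, z each as a share of 0.03 m, from -1 to 1, then the turn, a rotation vector about the tool's x, y, z each as a share of 0.5 rad, from -1 to 1, then the opening, from 0 (shut) to 1 (fully open). A call has 1 to 12 rows; each row shifts and turns the commanded pose from where the row before left it, along the tool's axes as they then stand; what a row does not reach is not made up. A row lasts 1/8 s, in which the tool goes at most 62.5 mm and 10.7 degrees, less where a joint would pass 70% of its speed; a pose out of reach is approached as far as the arm can. A call with a number of a shift or a turn outside -1 to 1 is refused whole. A call with a gripper value outside its range is refused whole. The fingers move at their own pace and stop on an object; the grip force is fixed at half the most. Time passes only in rows, so rows that do not move let the fingers close. It gives the time, the measured TCP pose, the force, the opening and the grip force at its end, in the units of the state.
- observe(): the state, without advancing time (a new reading comes with each control period).
- camera(name): name is "side" or "top" or "wrist"; returns (picture, depth): 420x560x3 uint8, blue, green, red; 420x560 float32, m along the optical axis (not along the pixel's ray), 0 where there is no reading.
- calibration(name): a dict with "K" (3x3 intrinsics, pixels), "extrinsics" (4x4, takes a point from camera to world coordinates); the wrist camera has in their place "mount" (4x4, takes a point from camera to tool coordinates, whose origin is the TCP and whose axes are the flange's). Camera axes: x right, y up, looking along -z (the intrinsics and any distortion apply to the point x, -y, -z); pixel columns grow to the right and rows downward; lengths in m; the calibration is good to about 2 mm. A picture is of the moment at which its call begins: read the wrist's pose just before it. calibration takes no time and is no camera call.
- close_job(): hands the job in; it is judged then, once.
Trained networks look in the newest picture that a camera, given by its name, has taken for a name from the list of things; names that differ only in an ending like _2 or _b are one class to them, and where a whole thing is asked for, a point or a joint stands for the part that bears it (a point fixed in the world has none). Each returns a list of dicts, best first, with "p" (0 to 1); they miss things now and then, are a little off and sometimes report something else, mostly with a low value. They report only what shows in the picture. A call takes as long as a camera call. They do not tell look-alikes from the thing itself.
- search_frame(camera, query): "bbox" ([left, top, width, height] as shares, 0 to 1, of the picture: columns of its width, rows of its height, round what is visible of it).
- silhouettes(camera, query): "mask" (420x560 bool, what is visible of it) and "bbox" ([left, top, width, height] as shares, 0 to 1, of the picture: columns of its width, rows of its height, round what is visible of it).
The state is a dict: "time": time; "qpos": joint angles; "joint_velocities": joint speeds; "effort": joint torques, N m; "ee_pos": TCP position; "tool_rot": TCP orientation; "contact_force": force on the tool from outside, world axes, zero at the start; "torque": the same for the moment, N m; "grip_width": opening from 0.0 (shut) to 1.0 (fully open); "grasp_force": force on a finger pad.
Only numpy, scipy, OpenCV 4.12 (cv2) and the standard library are available. Lean on these libraries where they do the work, as an engineer would, in place of code of your own. Each camera call takes 0.05 s, during which the arm holds its last target. There are 200 camera calls.

## Working session

There is one attempt and no reset: what is moved stays moved. The work goes in short steps, Python scripts to look and compute and a tool call to move; the robot and the scene stay as the last step left them, time stands still between calls to the robot, and variables do not carry over. Pictures are saved under pics/ and viewed, at most 10 in all, crops included, and the job is handed in when it is done.

Besides the shell and the picture viewer there is one more tool, called as name(argument=value, ...), one argument or row to a line, values as JSON. step_arm: Moves the arm, as the interface text tells. Shift numbers are shares of 0.03 m and turn numbers shares of 0.5 rad, none past 1 either way. Its arguments: {"type":"object","properties":{"series":{"type":"array","items":{"type":"number","minimum":-1,"maximum":1}}},"required":["series"]}

```bash
mkdir -p pics; cat > h.py <<'E'
import numpy as np, cv2
from scipy.spatial.transform import Rotation as R
from cell import *
def ext(n):
    c=calibration(n)
    if n!='wrist': return np.array(c['K']),np.array(c['extrinsics'])
    s=observe();T=np.eye(4);T[:3,:3]=R.from_quat(s['tool_rot']).as_matrix();T[:3,3]=s['ee_pos']
    return np.array(c['K']),T@np.array(c['mount'])
def shot(n):
    K,T=ext(n);p,d=camera(n);d=np.asarray(d,float)
    v,u=np.mgrid[:420,:560]
    P=np.stack([(u-K[0,2])/K[0,0]*d,-(v-K[1,2])/K[1,1]*d,-d],-1)
    W=P@T[:3,:3].T+T[:3,3];W[d==0]=np.nan
    return p,W
E
python3 - <<'E'
from h import *
s=observe();print(s,tcp_to_grasp() if callable(tcp_to_grasp) else tcp_to_grasp)
print(calibration('top').keys())
ims=[]
for n in ['top','side']:
    p,W=shot(n);cv2.imwrite(f'pics/{n}0.png',p)
    for q in ['jig','die_body_centre','spacer_centre','top_disc_centre']:
        for r in silhouettes(n,q)[:4]:
            m=np.array(r['mask']);w=W[m];w=w[~np.isnan(w[:,0])]
            if len(w)<5: continue
            zt=np.percentile(w[:,2],95);t=w[w[:,2]>zt-.006]
            v,u=np.nonzero(m)
            print(n,q,round(r['p'],2),'px',u.mean().round(),v.mean().round(),len(w),'zt',zt.round(3),'topmid',((t.min(0)+t.max(0))/2).round(4),'ext',np.ptp(t,axis=0).round(3),p[m].mean(0).round())
E
```

```text
{'time': 0.0, 'qpos': array([-1.45241560e+00,  3.13440724e-01,  1.49844888e+00, -5.22955373e-06,
        1.33101396e+00, -2.23406882e-01]), 'joint_velocities': array([ 0.00059928, -0.00121168,  0.0004989 ,  0.00099387, -0.00062502,
        0.00027381]), 'effort': array([ 5.64650713e-05, -4.12265539e+01, -2.59741294e+01, -1.96023780e-04,
        4.14313894e-03, -1.85411733e-05]), 'ee_pos': array([ 0.17591694, -0.49436784,  0.23073539]), 'tool_rot': array([ 9.85432840e-01,  1.70063777e-01,  3.18682259e-05, -6.54687456e-04]), 'contact_force': array([ 0.80726663, -0.15988696, -0.0394544 ]), 'torque': array([-0.00206921, -0.03206324,  0.03084147]), 'grasp_force': 0.0, 'grip_width': 0.9966899607391676} 0.0187
dict_keys(['K', 'extrinsics'])
top jig 0.64 px 194.0 243.0 1164 zt 0.071 topmid [0.4626 0.0353 0.0731] ext [0.057 0.072 0.016] [209. 205. 198.]
top die_body_centre 0.73 px 192.0 242.0 431 zt 0.043 topmid [0.4611 0.0336 0.0571] ext [0.048 0.055 0.039] [218. 205. 202.]
top spacer_centre 0.88 px 291.0 253.0 313 zt 0.031 topmid [ 0.444  -0.1849  0.0296] ext [0.049 0.047 0.008] [232. 235. 
[... 674 characters left out ...]
 topmid [0.4654 0.0374 0.0422] ext [0.043 0.049 0.007] [120. 117. 121.]
side spacer_centre 0.97 px 208.0 249.0 529 zt 0.032 topmid [ 0.4927 -0.2987  0.0295] ext [0.049 0.046 0.007] [ 33.  35. 141.]
side spacer_centre 0.84 px 266.0 190.0 325 zt 0.032 topmid [ 0.3686 -0.0935  0.0299] ext [0.047 0.048 0.008] [50. 97. 42.]
side spacer_centre 0.58 px 292.0 273.0 597 zt 0.032 topmid [ 0.6346 -0.1927  0.0294] ext [0.048 0.049 0.007] [ 53. 103.  45.]
side spacer_centre 0.57 px 248.0 218.0 479 zt 0.032 topmid [ 0.4442 -0.1836  0.0298] ext [0.05  0.049 0.007] [128. 141. 145.]
side top_disc_centre 0.89 px 351.0 271.0 535 zt 0.044 topmid [ 0.6834 -0.0846  0.0427] ext [0.02  0.019 0.008] [132. 127. 130.]
```

```bash
python3 - <<'E'
import cv2
p=cv2.imread('pics/top0.png');cv2.imwrite('pics/topc.png',cv2.resize(p[110:350,140:400],None,fx=2.5,fy=2.5,interpolation=2)[:600,:650])
E
```

```text
(no output)
```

View pics/topc.png

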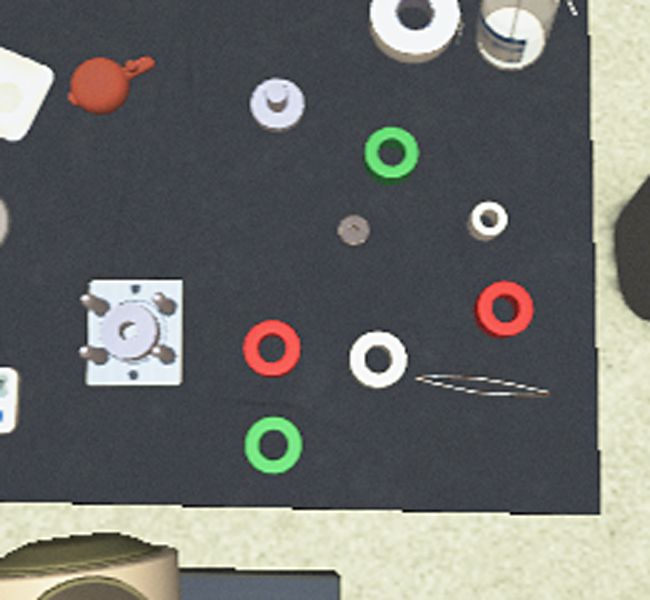

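View pics/side0.png

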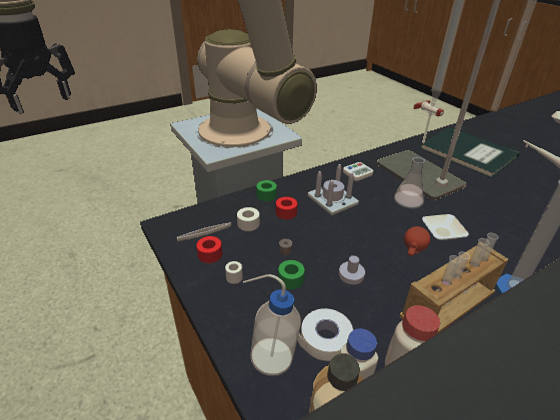

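Candidates in the top image:
- wide white ring at (291,253)
- narrow white ring at (335,198)
- white tape roll at (306,118)
- red rings at (249,249) and (341,233)
- green rings at (249,288) and (296,172)

By the description I choose the white ring 50 mm wide at (291,253), world (0.444,-0.185). The crops confirm it is plain white and as wide as the body. The top disc is at (251,152), and the jig at (194,243) is roughly axis-aligned.

step_arm(
  series=[0.99, -0.56, 0.2, 0, 0, 0, 1, 0.99, -0.56, 0.2, 0, 0, 0, 1, 0.99, -0.56, 0.2, 0, 0, 0, 1, 0.99, -0.56, 0.2, 0, 0, 0, 1, 0.99, -0.56, 0.2, 0, 0, 0, 1, 0.99, -0.56, 0.2, 0, 0, 0, 1, 0.99, -0.56, 0.2, 0, 0, 0, 1, 0.99, -0.56, 0.2, 0, 0, 0, 1, 0.99, -0.56, 0.2, 0, 0, 0, 1, 0.99, -0.56, 0.2, 0, 0, 0, 1, 0.99, -0.56, 0.2, 0, 0, 0, 1, 0.99, -0.56, 0.2, 0, 0, 0, 1],
)

```text
time: 2.0
ee_pos: [0.4449, -0.1844, 0.1592]
tool_rot: [0.985, 0.17, 0.0, 0.0]
contact_force: [-0.9, 0.6, -0.5]
grip_width: 0.998
grasp_force: 0.0
```

step_arm(
  series=[0, 0, 0, 0, 0, -0.351, 1, 0, 0, 0, 0, 0, -0.351, 1, 0, 0, 0, 0, 0, -0.351, 1, 0, 0, 0, 0, 0, -0.351, 1, 0, 0, 0, 0, 0, -0.351, 1, 0, 0, 0, 0, 0, -0.351, 1, 0, 0, 0, 0, 0, -0.351, 1, 0, 0, 0, 0, 0, 0, 1],
)

```text
time: 3.0
ee_pos: [0.4442, -0.1852, 0.1593]
tool_rot: [0.708, 0.706, 0.0, 0.0]
contact_force: [-0.4, -0.1, 0.4]
grip_width: 0.998
grasp_force: 0.0
```

```bash
cat >> h.py <<'E'
def look(n,q,zband=.006):
    p,W=shot(n);out=[]
    for r in silhouettes(n,q)[:4]:
        m=np.array(r['mask']);w=W[m];w=w[~np.isnan(w[:,0])]
        if len(w)<5: continue
        zt=np.percentile(w[:,2],90);t=w[w[:,2]>zt-zband]
        c,rad=cv2.minEnclosingCircle(t[:,:2].astype(np.float32))
        v,u=np.nonzero(m)
        out.append((n,q,round(r['p'],2),'px',u.mean().round(),v.mean().round(),'z',zt.round(3),'mid',((np.percentile(t,2,axis=0)+np.percentile(t,98,axis=0))/2).round(4),'circ',np.round(c,4),round(rad,4),p[m].mean(0).round()))
    return p,W,out
def st():
    s=observe();M=R.from_quat(s['tool_rot']).as_matrix()
    print('t',s['time'],'pos',s['ee_pos'].round(4),'x',M[:,0].round(3),'y',M[:,1].round(3),'z',M[:,2].round(3),'w',s['grip_width'],'f',s['grasp_force'],s['contact_force'].round(1),'q6',s['qpos'].round(2))
    return s,M
def to(target):
    s,M=st();print('tool shift shares',(M.T@(np.array(target)-s['ee_pos'])/.03).round(2))
E
python3 - <<'E'
from h import *
p,W,o=look('wrist','spacer_centre');cv2.imwrite('pics/w1.png',p)
for a in o: print(*a)
to([.444,-.185,.001])
E
```

```text
wrist spacer_centre 0.92 px 275.0 204.0 z 0.031 mid [ 0.4426 -0.1812  0.029 ] circ [ 0.4428 -0.1822] 0.0249 [222. 229. 232.]
wrist spacer_centre 0.75 px 327.0 320.0 z 0.03 mid [ 0.4912 -0.2951  0.0281] circ [ 0.4914 -0.296 ] 0.0251 [ 24.  32. 196.]
wrist spacer_centre 0.73 px 285.0 83.0 z 0.031 mid [ 0.4501 -0.0876  0.0297] circ [ 0.4501 -0.0875] 0.025 [ 50.  62. 237.]
wrist spacer_centre 0.69 px 496.0 213.0 z 0.03 mid [ 0.6325 -0.1903  0.028 ] circ [ 0.6335 -0.1908] 0.0255 [ 59. 154.  45.]
t 3.1 pos [ 0.4442 -0.1852  0.1593] x [ 0.004  1.    -0.   ] y [ 1.    -0.004  0.   ] z [ 0. -0. -1.] w 1.001090606917003 f 0.0 [-0.9 -0.6  0.2] q6 [-0.64  0.29  1.73  0.    1.12 -0.64]
tool shift shares [ 0.01 -0.01  5.28]
```

View pics/w1.png

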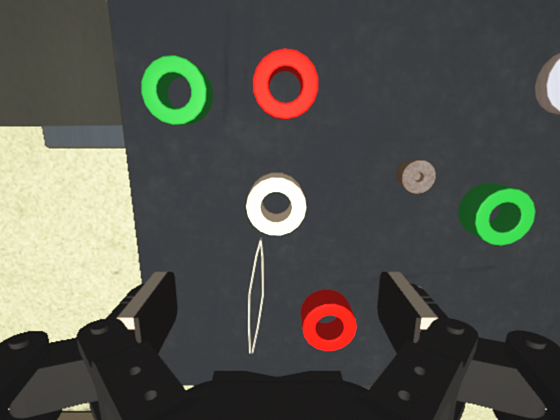

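The wrist picture shows the white ring alone at (275,204), with the tweezers' tip just below it at (260,240), outside the finger paths. Descending to grasp.

step_arm(
  series=[0.05, -0.04, 0.9, 0, 0, 0, 1, 0, 0, 0.9, 0, 0, 0, 1, 0, 0, 0.9, 0, 0, 0, 1, 0, 0, 0.9, 0, 0, 0, 1, 0, 0, 0.9, 0, 0, 0, 1, 0, 0, 0.65, 0, 0, 0, 1, 0, 0, 0, 0, 0, 0, 1],
)

```text
time: 3.98
ee_pos: [0.4424, -0.1834, 0.0039]
tool_rot: [0.708, 0.706, -0.0, -0.001]
contact_force: [-0.0, -0.4, -0.3]
grip_width: 0.997
grasp_force: 0.0
```

step_arm(
  series=[0, 0, 0, 0, 0, 0, 0.3, 0, 0, 0, 0, 0, 0, 0.3, 0, 0, 0, 0, 0, 0, 0.3, 0, 0, 0, 0, 0, 0, 0.3, 0, 0, 0, 0, 0, 0, 0.3, 0, 0, 0, 0, 0, 0, 0.3],
)

```text
time: 4.72
ee_pos: [0.4434, -0.1841, 0.006]
tool_rot: [0.707, 0.707, 0.0, 0.001]
contact_force: [-2.0, 1.8, 8.8]
grip_width: 0.554
grasp_force: 62.3
```

step_arm(
  series=[0, 0, -1, 0, 0, 0, 0.3, 0, 0, -1, 0, 0, 0, 0.3, 0, 0, -1, 0, 0, 0, 0.3, 0, 0, -1, 0, 0, 0, 0.3, 0, 0, -1, 0, 0, 0, 0.3, 0, 0, -0.3, 0, 0, 0, 0.3],
)

```text
time: 5.48
ee_pos: [0.4435, -0.1841, 0.1656]
tool_rot: [0.707, 0.707, 0.0, 0.002]
contact_force: [-0.1, 0.9, -0.8]
grip_width: 0.553
grasp_force: 62.2
```

step_arm(
  series=[0.8, 0.08, 0, 0, 0, 0, 0.3, 0.8, 0.08, 0, 0, 0, 0, 0.3, 0.8, 0.08, 0, 0, 0, 0, 0.3, 0.8, 0.08, 0, 0, 0, 0, 0.3, 0.8, 0.08, 0, 0, 0, 0, 0.3, 0, 0, 0, 0, 0, 0, 0.3],
)

```text
time: 6.22
ee_pos: [0.4547, -0.0627, 0.1631]
tool_rot: [0.707, 0.708, -0.0, -0.001]
contact_force: [-0.1, 0.3, -1.5]
grip_width: 0.558
grasp_force: 62.2
```

```bash
python3 - <<'E'
from h import *
def plate(W):  # jig plate / posts from geometry near expected place
    near=(np.abs(W[...,0]-.463)<.085)&(np.abs(W[...,1]-.036)<.085)
    for nm,lo,hi in [('plate',.008,.016),('post',.055,.09)]:
        w=W[near&(W[...,2]>lo)&(W[...,2]<hi)]
        if len(w)<8: print(nm,len(w));continue
        print(nm,len(w),cv2.minAreaRect(w[:,:2].astype(np.float32)*1000),w.mean(0).round(4))
st()
for n in ['wrist','top','side']:
    p,W=shot(n);print(n);plate(W);cv2.imwrite(f'pics/{n}2.png',p)
E
```

```text
t 6.225 pos [ 0.4547 -0.0627  0.1631] x [-0.001  1.     0.001] y [ 1.     0.001 -0.001] z [-0.001  0.001 -1.   ] w 0.5575199269466073 f 62.23431330174208 [-0.1  0.3 -1.5] q6 [-0.39  0.24  1.78  0.    1.12 -0.39]
wrist
plate 7832 ((462.6864013671875, 37.84469223022461), (96.27835083007812, 84.02766418457031), 2.4119515419006348) [0.4627 0.0371 0.0122]
post 1331 ((462.9599609375, 37.75131607055664), (55.42575454711914, 71.31651306152344), 1.9563837051391602) [0.4631 0.0428 0.0726]
top
plate 387 ((435.5583190917969, 39.26555633544922), (96.57598114013672, 40.131656646728516), 67.35746002197266) [0.4325 0.0347 0.0114]
post 47 ((440.027587890625, 35.343257904052734), (10.241268157958984, 69.23599243164062), 0.9718579649925232) [0.4395 0.0456 0.0708]
side
plate 468 ((462.84613037109375, 36.11018753051758), (98.88984680175781, 84.58181762695312), 2.4563450813293457) [0.4808 0.0258 0.0128]
post 193 ((465.2956848144531, 35.796417236328125), (53.959312438964844, 71.85095977783203), 2.0571625232696533) [0.4658 0.0345 0.0679]
```

View pics/wrist2.png

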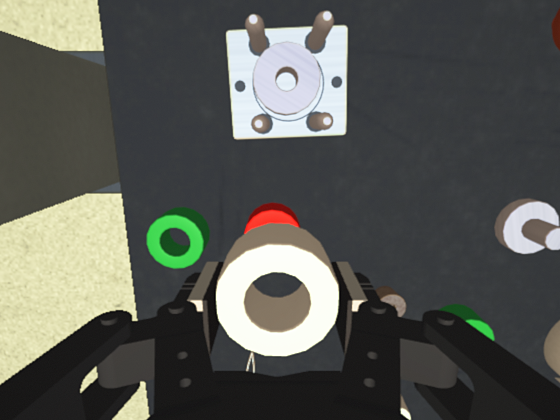

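Jig centre is about (0.463,0.037) with a yaw of +2.3°, and the ring hangs square in the grip (ring at (277,300), die body at (287,78)). Moving above the pocket.

step_arm(
  series=[0.82, 0.07, 0, 0, 0, 0, 0.3, 0.82, 0.07, 0, 0, 0, 0, 0.3, 0.82, 0.07, 0, 0, 0, 0, 0.3, 0.82, 0.07, 0, 0, 0, 0, 0.3, 0, 0, 0.6, 0, 0, -0.08, 0.3, 0, 0, 0.6, 0, 0, 0, 0.3, 0, 0, 0, 0, 0, 0, 0.3],
)

```text
time: 7.25
ee_pos: [0.4629, 0.0341, 0.1269]
tool_rot: [0.693, 0.721, -0.001, -0.001]
contact_force: [-0.4, 0.2, -0.9]
grip_width: 0.557
grasp_force: 62.2
```

```bash
python3 - <<'E'
from h import *
to([.463,.0355,.052])
ims=[]
p,W,o=look('side','spacer_centre')
for a in o: print(*a)
cv2.imwrite('pics/s3.png',cv2.resize(p[120:240,250:420],None,fx=4,fy=4,interpolation=2))
E
```

```text
t 7.25 pos [0.4629 0.0341 0.1269] x [-0.038  0.999  0.   ] y [ 0.999  0.038 -0.003] z [-0.003  0.    -1.   ] w 0.5569201061457398 f 62.19092817977071 [-0.4  0.2 -0.9] q6 [-0.18  0.3   1.81 -0.    1.03 -0.22]
tool shift shares [0.05 0.01 2.5 ]
side spacer_centre 0.79 px 291.0 273.0 z 0.031 mid [ 0.6352 -0.1931  0.029 ] circ [ 0.6908 -0.2351] 0.0963 [ 55. 105.  47.]
side spacer_centre 0.78 px 266.0 190.0 z 0.032 mid [ 0.3696 -0.0936  0.0294] circ [ 0.3698 -0.0928] 0.0245 [50. 97. 43.]
side spacer_centre 0.55 px 334.0 150.0 z 0.152 mid [0.4629 0.0293 0.1501] circ [0.4642 0.0335] 0.0253 [124. 137. 143.]
side spacer_centre 0.55 px 286.0 207.0 z 0.032 mid [ 0.4521 -0.0895  0.0294] circ [ 0.4504 -0.0878] 0.0255 [ 34.  35. 141.]
```

View pics/s3.png

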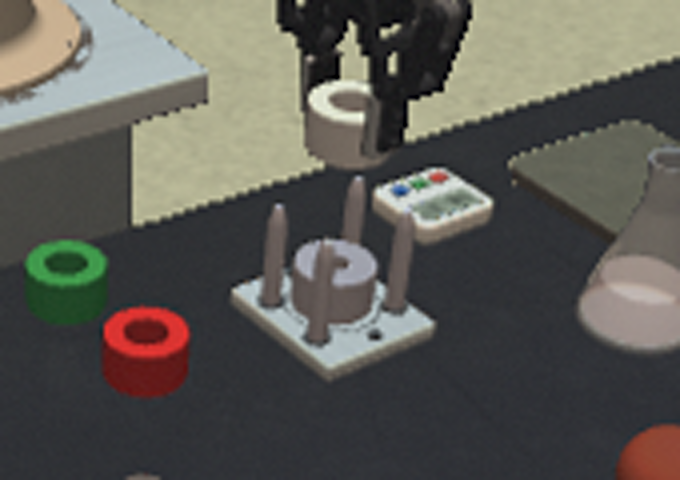

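The ring hangs level above the pocket. Going down with a 2 mm correction.

step_arm(
  series=[0.07, 0, 0.5, 0, 0, 0, 0.3, 0, 0, 0.5, 0, 0, 0, 0.3, 0, 0, 0.5, 0, 0, 0, 0.3, 0, 0, 0.5, 0, 0, 0, 0.3, 0, 0, 0.5, 0, 0, 0, 0.3, 0, 0, 0, 0, 0, 0, 0.3],
)

```text
time: 8.1
ee_pos: [0.4631, 0.0367, 0.0523]
tool_rot: [0.693, 0.721, -0.0, -0.001]
contact_force: [0.5, 0.1, -0.7]
grip_width: 0.56
grasp_force: 62.2
```

step_arm(
  series=[0, 0, 0.1, 0, 0, 0, 0.3, 0, 0, 0, 0, 0, 0, 0.3],
)

```text
time: 8.35
ee_pos: [0.4636, 0.0367, 0.0501]
tool_rot: [0.693, 0.721, 0.0, 0.0]
contact_force: [-0.0, 0.9, -1.3]
grip_width: 0.561
grasp_force: 62.2
```

step_arm(
  series=[0, 0, 0.05, 0, 0, 0, 0.3, 0, 0, 0, 0, 0, 0, 0.3],
)

```text
time: 8.6
ee_pos: [0.4634, 0.0368, 0.0484]
tool_rot: [0.693, 0.721, 0.0, 0.0]
contact_force: [1.2, -0.2, -0.4]
grip_width: 0.558
grasp_force: 62.2
```

step_arm(
  series=[0, 0, 0.05, 0, 0, 0, 0.3, 0, 0, 0, 0, 0, 0, 0.3],
)

```text
time: 8.85
ee_pos: [0.4636, 0.0368, 0.048]
tool_rot: [0.693, 0.721, 0.0, 0.0]
contact_force: [-5.8, 0.1, 16.4]
grip_width: 0.561
grasp_force: 64.0
```

Contact. Release, then rise.

step_arm(
  series=[0, 0, 0, 0, 0, 0, 0.75, 0, 0, 0, 0, 0, 0, 0.8, 0, 0, 0, 0, 0, 0, 0.8, 0, 0, 0, 0, 0, 0, 0.8],
)

```text
time: 9.35
ee_pos: [0.4633, 0.0367, 0.0467]
tool_rot: [0.693, 0.721, -0.0, -0.0]
contact_force: [0.7, -0.0, -0.2]
grip_width: 0.798
grasp_force: 0.0
```

step_arm(
  series=[0, 0, -0.5, 0, 0, 0, 0.8, 0, 0, -0.9, 0, 0, 0, 0.8, 0, 0, -1, 0, 0, 0, 0.8, 0, 0, -1, 0, 0, 0, 0.8, 0, 0, -0.8, 0, 0, 0, 0.8, 0, 0, 0, 0, 0, 0, 0.8],
)

```text
time: 10.1
ee_pos: [0.4642, 0.0366, 0.175]
tool_rot: [0.693, 0.721, 0.001, 0.002]
contact_force: [0.3, -0.1, -0.3]
grip_width: 0.799
grasp_force: 0.0
```

```bash
python3 - <<'E'
from h import *
for n in ['wrist','side']:
    p,W,o=look(n,'spacer_centre')
    for a in o:
        if abs(a[8][0]-.463)<.04 and abs(a[8][1]-.036)<.04: print(*a)
    cv2.imwrite(f'pics/{n}4.png',p)
    for a in look(n,'top_disc_centre')[2]: print(*a)
to([.683,-.085,.15])
E
```

```text
Traceback (most recent call last):
TypeError: unsupported operand type(s) for -: 'str' and 'float'
```

```bash
python3 - <<'E'
from h import *
for n in ['wrist','side']:
    p,W,o=look(n,'spacer_centre')
    for a in o:
        if a[2+7][1]>-.02: print(*a)
    cv2.imwrite(f'pics/{n}4.png',p)
    for a in look(n,'top_disc_centre')[2]: print(*a)
to([.683,-.085,.15])
E
```

```text
wrist spacer_centre 0.74 px 277.0 214.0 z 0.073 mid [0.4633 0.0392 0.0711] circ [0.4632 0.0387] 0.0251 [213. 222. 224.]
wrist top_disc_centre 0.83 px 487.0 313.0 z 0.015 mid [ 0.6822 -0.0713  0.0129] circ [ 0.6125 -0.0164] 0.1171 [166. 163. 167.]
side spacer_centre 0.93 px 335.0 179.0 z 0.074 mid [0.4648 0.0349 0.0715] circ [0.4672 0.029 ] 0.0312 [133. 146. 151.]
side top_disc_centre 0.63 px 352.0 270.0 z 0.043 mid [ 0.684  -0.0848  0.042 ] circ [ 0.6837 -0.0849] 0.01 [136. 131. 133.]
t 10.6 pos [0.4633 0.0367 0.1725] x [-0.039  0.999  0.   ] y [ 0.999  0.039 -0.001] z [-0.001  0.    -1.   ] w 0.7982043724887851 f 0.0 [ 0.4 -0.7  0.5] q6 [-0.17  0.24  1.76 -0.    1.15 -0.21]
tool shift shares [-4.34  7.16  0.75]
```

View pics/wrist4.png

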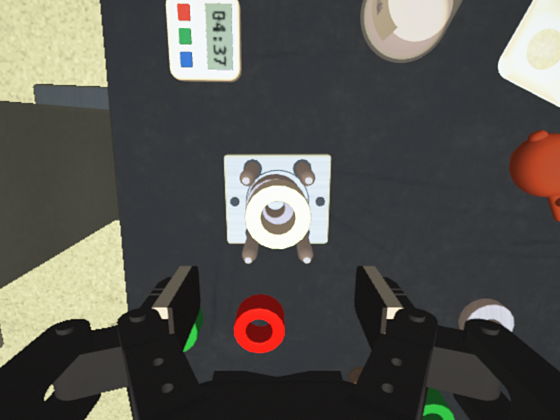

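Spacer sits flat in the pocket (ring at (277,214), top at 73 mm). On to the disc.

step_arm(
  series=[-0.48, 0.8, 0, 0, 0, 0, 1, -0.48, 0.8, 0, 0, 0, 0, 1, -0.48, 0.8, 0, 0, 0, 0, 1, -0.48, 0.8, 0, 0, 0, 0, 1, -0.48, 0.8, 0, 0, 0, 0, 1, -0.48, 0.8, 0, 0, 0, 0, 1, -0.48, 0.8, 0, 0, 0, 0, 1, -0.48, 0.8, 0, 0, 0, 0, 1, -0.48, 0.8, 0, 0, 0, 0, 1, 0, 0, 0.5, 0, 0, 0, 1, 0, 0, 0, 0, 0, 0, 1],
)

```text
time: 11.98
ee_pos: [0.6832, -0.0836, 0.1556]
tool_rot: [0.693, 0.721, -0.001, -0.002]
contact_force: [-0.5, 0.5, -0.1]
grip_width: 0.998
grasp_force: 0.0
```

```bash
python3 - <<'E'
from h import *
p,W,o=look('wrist','top_disc_centre');cv2.imwrite('pics/w5.png',p)
for a in o: print(*a)
near=(np.abs(W[...,0]-.683)<.03)&(np.abs(W[...,1]+.085)<.03)
for lo,hi in [(.035,.05),(.01,.018)]:
    w=W[near&(W[...,2]>lo)&(W[...,2]<hi)];print(len(w),cv2.minEnclosingCircle(w[:,:2].astype(np.float32)),w.mean(0))
to([.683,-.086,.019])
E
```

```text
wrist top_disc_centre 0.68 px 278.0 205.0 z 0.044 mid [ 0.6832 -0.0827  0.0426] circ [ 0.6832 -0.0832] 0.0099 [240. 234. 234.]
512 ((0.6831596493721008, -0.08318597823381424), 0.009991751983761787) [ 0.68316375 -0.0822331   0.04353742]
1899 ((0.6830312013626099, -0.08331169933080673), 0.02501033991575241) [ 0.68293296 -0.08064824  0.01407113]
t 12.075 pos [ 0.6838 -0.0837  0.1578] x [-0.04   0.999  0.   ] y [ 0.999  0.04  -0.001] z [-0.001  0.    -1.   ] w 0.9965517413970688 f 0.0 [0.6 0.4 0.6] q6 [-0.29  0.74  1.02  0.    1.38 -0.33]
tool shift shares [-0.08 -0.03  4.63]
```

View pics/w5.png

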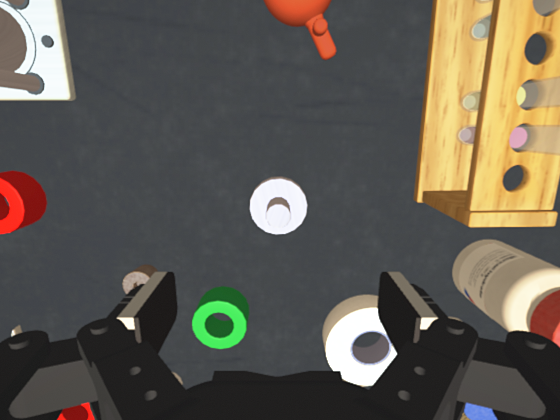

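The disc is centred at (278,205), knob up, and the fingers have free room either side. Descend and grip the knob.

step_arm(
  series=[-0.03, -0.02, 0.9, 0, 0, 0, 1, 0, 0, 0.9, 0, 0, 0, 1, 0, 0, 0.9, 0, 0, 0, 0.8, 0, 0, 0.9, 0, 0, 0, 0.7, 0, 0, 0.92, 0, 0, 0, 0.7, 0, 0, 0, 0, 0, 0, 0.7],
)

```text
time: 12.82
ee_pos: [0.6826, -0.0845, 0.0209]
tool_rot: [0.693, 0.721, -0.001, -0.002]
contact_force: [0.1, 0.8, 0.8]
grip_width: 0.698
grasp_force: 0.0
```

step_arm(
  series=[0, 0, 0, 0, 0, 0, 0.05, 0, 0, 0, 0, 0, 0, 0.05, 0, 0, 0, 0, 0, 0, 0.05, 0, 0, 0, 0, 0, 0, 0.05, 0, 0, 0, 0, 0, 0, 0.05, 0, 0, 0, 0, 0, 0, 0.05, 0, 0, 0, 0, 0, 0, 0.05],
)

```text
time: 13.7
ee_pos: [0.6845, -0.0853, 0.0239]
tool_rot: [0.693, 0.721, 0.001, 0.001]
contact_force: [-1.9, 1.5, 5.9]
grip_width: 0.209
grasp_force: 58.8
```

step_arm(
  series=[0, 0, -0.5, 0, 0, 0, 0.05, 0, 0, -0.8, 0, 0, 0, 0.05, 0, 0, -0.9, 0, 0, 0, 0.05, 0, 0, -0.9, 0, 0, 0, 0.05, 0, 0, -0.9, 0, 0, 0, 0.05, 0, 0, -0.3, 0, 0, 0, 0.05, 0, 0, 0, 0, 0, 0, 0.05],
)

```text
time: 14.58
ee_pos: [0.6838, -0.0851, 0.1513]
tool_rot: [0.693, 0.721, 0.0, 0.0]
contact_force: [-1.0, -0.1, -0.9]
grip_width: 0.208
grasp_force: 58.8
```

step_arm(
  series=[0.3, -0.5, 0, 0, 0, 0, 0.05, 0.43, -0.72, 0, 0, 0, 0, 0.05, 0.43, -0.72, 0, 0, 0, 0, 0.05, 0.43, -0.72, 0, 0, 0, 0, 0.05, 0.43, -0.72, 0, 0, 0, 0, 0.05, 0.43, -0.72, 0, 0, 0, 0, 0.05, 0.43, -0.72, 0, 0, 0, 0, 0.05, 0.43, -0.72, 0, 0, 0, 0, 0.05, 0.43, -0.72, 0, 0, 0, 0, 0.05, 0.43, -0.72, 0, 0, 0, 0, 0.05, 0.2, -0.3, 0, 0, 0, 0, 0.05, 0, 0, 0, 0, 0, 0, 0.05],
)

```text
time: 16.08
ee_pos: [0.4603, 0.0373, 0.151]
tool_rot: [0.693, 0.721, -0.0, -0.0]
contact_force: [1.1, -0.1, -1.8]
grip_width: 0.207
grasp_force: 58.9
```

```bash
python3 - <<'E'
from h import *
for n in ['side','wrist']:
    p,W,o=look(n,'top_disc_centre')
    for a in o: print(*a)
    cv2.imwrite(f'pics/{n}6.png',p if n=='wrist' else cv2.resize(p[100:220,250:420],None,fx=4,fy=4))
    for nm,cx,cy,lo,hi in [('disc',.463,.036,.105,.17)]:
        w=W[(np.hypot(W[...,0]-cx,W[...,1]-cy)<.035)&(W[...,2]>lo)&(W[...,2]<hi)]
        print(n,len(w),w[:,2].min(),cv2.minEnclosingCircle(w[:,:2].astype(np.float32)))
to([.463,.0367,.096])
E
```

```text
side top_disc_centre 0.74 px 336.0 150.0 z 0.155 mid [0.4615 0.0314 0.1608] circ [0.4625 0.0329] 0.0141 [122. 121. 125.]
side 380 0.12736366715669978 ((0.4605479836463928, 0.036623042076826096), 0.02667636051774025)
wrist top_disc_centre 0.74 px 276.0 258.0 z 0.171 mid [0.4609 0.0399 0.1693] circ [0.4607 0.0393] 0.0101 [201. 193. 196.]
wrist 5603 0.1278140742285085 ((0.4607413709163666, 0.039285436272621155), 0.024982064962387085)
t 16.275 pos [0.4609 0.0369 0.151 ] x [-0.039  0.999 -0.   ] y [ 0.999  0.039 -0.   ] z [-0. -0. -1.] w 0.20762447063783449 f 58.910723137669265 [ 0.4 -0.5 -1.1] q6 [-0.17  0.26  1.79 -0.    1.09 -0.21]
tool shift shares [-0.01  0.07  1.83]
```

View pics/side6.png

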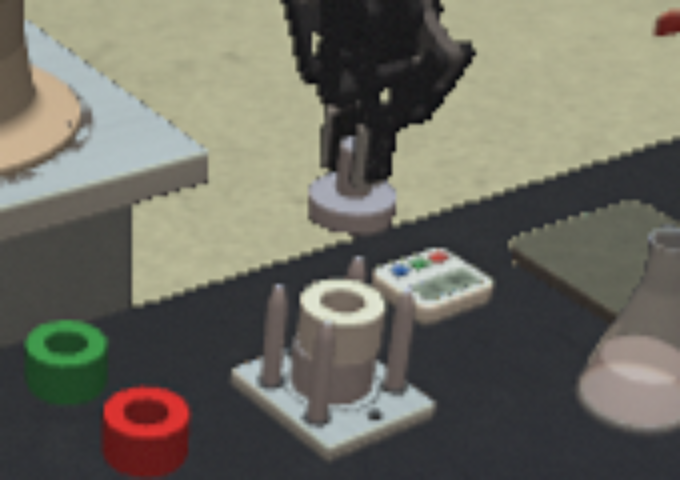

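View pics/wrist6.png

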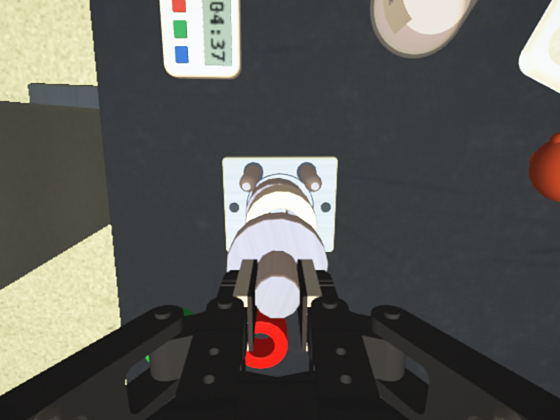

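The disc hangs level, about 55 mm above its seat and 2 mm short in x. Lowering.

step_arm(
  series=[-0.03, 0.08, 0.4, 0, 0, 0, 0.05, 0, 0, 0.5, 0, 0, 0, 0.05, 0, 0, 0.5, 0, 0, 0, 0.05, 0, 0, 0.28, 0, 0, 0, 0.05, 0, 0, 0, 0, 0, 0, 0.05],
)

```text
time: 16.9
ee_pos: [0.4626, 0.0364, 0.1001]
tool_rot: [0.693, 0.721, -0.0, -0.001]
contact_force: [-1.1, -0.4, -0.2]
grip_width: 0.208
grasp_force: 58.9
```

step_arm(
  series=[0, 0, 0.06, 0, 0, 0, 0.05, 0, 0, 0, 0, 0, 0, 0.05],
)

```text
time: 17.15
ee_pos: [0.463, 0.0364, 0.0993]
tool_rot: [0.693, 0.721, 0.0, 0.0]
contact_force: [0.1, 0.0, -0.6]
grip_width: 0.207
grasp_force: 58.9
```

step_arm(
  series=[0, 0, 0.04, 0, 0, 0, 0.05, 0, 0, 0, 0, 0, 0, 0.05],
)

```text
time: 17.4
ee_pos: [0.4628, 0.0364, 0.0978]
tool_rot: [0.693, 0.721, 0.0, 0.0]
contact_force: [0.2, 0.1, -1.2]
grip_width: 0.208
grasp_force: 58.9
```

step_arm(
  series=[0, 0, 0.04, 0, 0, 0, 0.05, 0, 0, 0, 0, 0, 0, 0.05],
)

```text
time: 17.65
ee_pos: [0.4628, 0.0364, 0.0965]
tool_rot: [0.693, 0.721, -0.0, -0.0]
contact_force: [0.5, -0.3, -0.8]
grip_width: 0.211
grasp_force: 58.9
```

step_arm(
  series=[0, 0, 0.03, 0, 0, 0, 0.05, 0, 0, 0, 0, 0, 0, 0.05],
)

```text
time: 17.9
ee_pos: [0.4629, 0.0364, 0.0959]
tool_rot: [0.693, 0.721, 0.0, 0.0]
contact_force: [-0.8, 0.2, 1.9]
grip_width: 0.208
grasp_force: 59.3
```

Light contact. Release and rise.

step_arm(
  series=[0, 0, 0, 0, 0, 0, 0.5, 0, 0, 0, 0, 0, 0, 0.6, 0, 0, 0, 0, 0, 0, 0.6, 0, 0, 0, 0, 0, 0, 0.6, 0, 0, 0, 0, 0, 0, 0.6, 0, 0, -0.4, 0, 0, 0, 0.6, 0, 0, -0.9, 0, 0, 0, 0.6, 0, 0, -0.9, 0, 0, 0, 0.6, 0, 0, -0.9, 0, 0, 0, 0.6, 0, 0, 0, 0, 0, 0, 0.6, 0, 0, 0, 0, 0, 0, 0.6],
)

```text
time: 19.27
ee_pos: [0.4625, 0.0365, 0.1883]
tool_rot: [0.693, 0.721, -0.0, -0.0]
contact_force: [-0.2, 0.1, 0.5]
grip_width: 0.599
grasp_force: 0.0
```

```bash
python3 - <<'E'
from h import *
st()
for n in ['side','wrist']:
    p,W=shot(n)
    if n=='side': cv2.imwrite('pics/side7.png',cv2.resize(p[100:220,250:420],None,fx=4,fy=4))
    for lo,hi in [(.105,.125),(.08,.09)]:
        w=W[(np.hypot(W[...,0]-.463,W[...,1]-.036)<.03)&(W[...,2]>lo)&(W[...,2]<hi)]
        if len(w)>5: print(n,len(w),np.percentile(w[:,2],[10,50,90]).round(4),cv2.minEnclosingCircle(w[:,:2].astype(np.float32)))
E
```

```text
t 19.275 pos [0.4625 0.0365 0.1883] x [-0.039  0.999  0.   ] y [ 0.999  0.039 -0.001] z [-0.001  0.    -1.   ] w 0.5991595985515221 f 0.0 [-0.2  0.1  0.5] q6 [-0.17  0.22  1.74  0.    1.18 -0.21]
side 67 [0.1071 0.1149 0.1178] ((0.46311458945274353, 0.03629394993185997), 0.010771588422358036)
side 191 [0.0821 0.0863 0.0882] ((0.46256932616233826, 0.03605400770902634), 0.026100458577275276)
wrist 737 [0.1124 0.1158 0.1167] ((0.4625917077064514, 0.038473520427942276), 0.010209945030510426)
wrist 2450 [0.0851 0.0861 0.0869] ((0.4623022973537445, 0.038485534489154816), 0.025038568302989006)
```

View pics/side7.png

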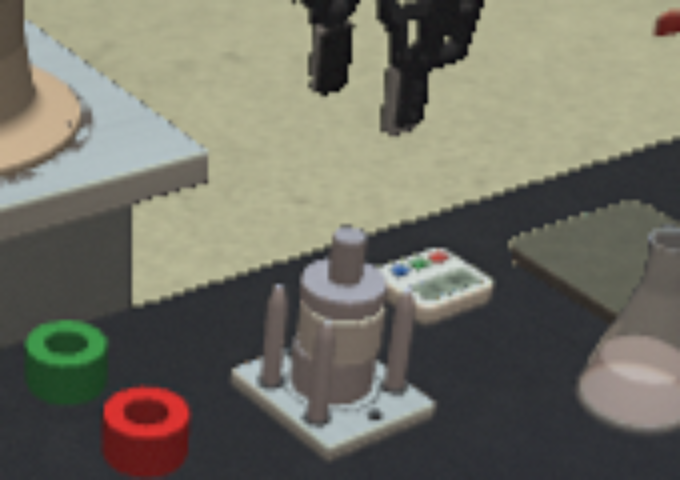

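The stack is complete: disc top face at 86 mm, knob top at 116 mm, and centred. Handing in.

```bash
python3 -c "from cell import close_job; print(close_job())"
```

```text
the job is handed in; nothing more can be done
None
```

I set the white spacer and then the top disc (knob up) on the die body, both flat, centred and released, with the gripper clear, and handed the job in at about 19 s of the 56 s allowed; no verdict came back.

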